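Load the card printer's tray

ROBOT

A 7-joint arm with a two-finger parallel gripper is mounted at the origin on a cart in front of the work surface, level with it; the furniture and walls round the work are solid. World frame = base frame: x ahead of the robot, y to its left, z up, the work surface at z = 0. Lengths are in m, angles in rad, forces in N, time in s.
With the tool pointing down it reaches from about 0.4 to 0.85 m from the base axis. Payload 10.4 kg.
Tool frame: the origin (TCP) lies at the centre of the arm's flange, where the gripper is bolted on; the fingertips stand 182 mm ahead of it and the grasp point (between the pads) lies r.grasp_offset ahead of it (r.grasp_offset is the distance from the TCP to the grasp point, in m); z points along the fingers, y is the line along which they close (so a half turn about z gives the same grasp; the last joint's range is limited). The gripper opens to 87 mm and grips with 3 to 60 N. Pads are 19 mm wide; open, the fingers measure 117 mm over their backs; the gripper's body (75 mm by 190 mm) begins 51 mm behind the grasp point.
Start: joints at [1.201, 0.332, -0.065, 1.46, 0.022, 1.35, -0.088], TCP at [0.212, -0.588, 0.405] pointing down, gripper open.
Joint ranges: [-2.6, 2.6], [-0.5, 2.12], [-1.47, 1.34], [0.16, 2.42], [-1.27, 4.41], [0.06, 2.06], [-2.6, 2.6]. Speed limits (rad/s): [2.22, 2.22, 2.79, 2.79, 3.14, 3.14, 3.14].

INTERFACE

Orientations are given as a unit quaternion [x, y, z, w].
In Python, from bench import status, vision, job, spotter, r gives the robot as it stands. The module is installed in compiled form; this text tells all that it offers.
- The arm moves only by the tool play_rows, never from a script. Its argument "series" is a list of rows, each a list of 6 numbers: the shift along the tool's x, y, z each as a share of 150 mm, from -1 to 1, then the turn, a rotation vector about the tool's x, y, z each as a share of 30 degrees, from -1 to 1. In form: [[x, y, z, ax, ay, az], ...]. A call has 1 to 5 rows; each row is the pose to reach, as a shift and turn from the pose commanded when the call began, along the tool's axes at that moment; what a row does not reach only later rows make up. A row lasts 1/10 s, in which the tool goes at most 50 mm and 8.59 degrees, less where a joint would pass 70% of its speed; a pose out of reach is approached as far as the arm can. A call with a number of a shift or a turn outside -1 to 1 is refused whole. A call with a gripper value outside its range is refused whole. "fingers" is the opening, from -1 (shut) to 1 (fully open), set as the call begins (left out, the last holds). The fingers move at their own pace and stop on an object; "squeeze" is the grip in N (left out, the last holds). Time passes only in rows, so rows that repeat a pose let the fingers close. It gives the time, the measured TCP pose, the force, the opening and the grip force at its end, in the units of the state.
- status.read_state(): the state, without advancing time (a new reading comes with each control period).
- vision.camera(name): name is "scene" or "top"; returns the picture (384x512x3 uint8, blue, green, red); there is no depth.
- vision.calibration(name): a dict with "fx", "fy", "cx", "cy" (pixels), "rvec" (rotation vector, rad) and "tvec" (3), from world to camera coordinates, as OpenCV has them. Camera axes: x right, y down, z forward; pixel columns grow to the right and rows downward; lengths in m; the calibration is good to about 2 mm. A picture is of the moment at which its call begins. calibration takes no time and is no camera call.
- job.close_job(): hands the job in; it is judged then, once.
Trained networks look in the newest picture that a camera, given by its name, has taken for a name from the list of things; names that differ only in an ending like _2 or _b are one class to them, and where a whole thing is asked for, a point or a joint stands for the part that bears it (a point fixed in the world has none). Each returns a list of dicts, best first, with "conf" (0 to 1); they miss things now and then, are a little off and sometimes report something else, mostly with a low value. They report only what shows in the picture. A call takes as long as a camera call. They do not tell look-alikes from the thing itself.
- spotter.boxes_of(camera, name): "point" ([x, y, z] in m, in world coordinates, good to about 4 mm: the middle of the surface that is visible of it).
- spotter.regions_of(camera, name): "pixels" (384x512 bool, what is visible of it).
The state is a dict: "time": time; "joint_positions": joint angles; "joint_vel": joint speeds; "joint_torque": joint torques, N m; "ee_pos": TCP position; "eef_rot": TCP orientation; "ft_force": force on the tool from outside, world axes, zero at the start; "torque": the same for the moment, N m; "width": finger opening in m; "grip_force": force on a finger pad.
Only numpy, scipy, OpenCV 4.12 (cv2) and the standard library are available. Lean on these libraries where they do the work, as an engineer would, in place of code of your own. Each camera call takes 0.05 s, during which the arm holds its last target. There are 200 camera calls.

TASK

Lay the block of blank cards flat inside the small card printer's open tray, slide the loaded tray along the desk into the bay under the printer until it is fully home with its front plate flush, and slide the latch on the printer across in front of the tray as far as it goes. Then press the round button on top of the printer all the way down and let it go. Leave everything else on the desk where it is.

Things in the scene. Friction and masses are not known exactly. Their poses are not given: they have to be found in the camera images.
- card_printer: small low white card printer, fixed to the desk (not the big printer behind it). Origin on the desk under the middle of the bay mouth, in the plane of the front face; own +x points into the bay, z up. Body 132 mm wide (own y), 125 mm deep behind the face; front ledge 52 mm high, from own x 45 mm on it is 90 mm high. The latch is on the ledge, over the mouth
- bay_mouth (a point): middle of the bay mouth on the front face, 22 mm up; axes as the printer's. The bay is a straight slot at desk level, hidden from above: 76 mm wide, 44 mm high, 104 mm deep to a solid back wall; the desk is its floor. Two low flared guide wings (20 mm high) in front widen from 76 mm at the face to 110 mm at 36 mm before it
- tray: loose black plastic card tray on the desk, 0.1-0.3 kg empty. Origin under the middle of its box; own +x is the rear end that enters the bay first, z up. Box 104 mm long (own x), 72 mm wide (2 mm play each side in the bay), 3 mm floor; inside 97 x 66 mm (own x -48 to +49); side and rear walls 14 mm high, front plate (own x -52 to -48 mm) 40 mm high
- tray_fin (a point): point in the tray's upright pull fin (own x -95 mm, 30 mm up), where to pinch it from above; axes as the tray. The fin is 10 mm thick (own y), in the middle of the front plate, and reaches forward from own x -51 to -111 mm, 1 to 38 mm high. Lifted by the fin the loaded tray would droop: drag it along the desk
- tray_face (a point): middle of the outer face of the tray's front plate (own x -52 mm, 20 mm up), on the plane that is flush with the printer's front face when the tray is home
- cards: loose white block of blank cards, 86 (own x) x 54 (own y) x 30 mm high, 0.1-0.2 kg, lying flat; origin in the middle of its underside. It fits the tray only lengthways, long side along the tray's (either end first). Gripped across its 54 mm by its upper half, the fingers stay above the tray's 14 mm walls
- latch (a joint): latch on the printer's front ledge: 0 = open, beside the mouth on the printer's own +y side; 0.038 m = closed, at its stop. It slides along the printer's own -y to close and stays where left, friction about 1.2 N. Its tongue (20 mm wide, 26-60 mm high, 5-12 mm before the printer's face) passes in front of the tray only when the tray is home
- latch_grip (a point): point in the upright grip post of the latch, 80 mm above the desk; the post is 14 mm wide along the sliding direction, 16 mm across, from 58 to 88 mm height; it moves with the latch; axes as the printer's
- feed_button (a joint): travel of the round push button: 0 = up, 0.006 m = fully down, about 4 N of spring; it springs back
- feed_button_top (a point): middle of the top face of the round button (22 mm across), on the high part of the printer; pressed straight down
- stapler: bystander, to be left alone: stapler, 137 x 34 x 46 mm, origin under its middle
- eraser: bystander: eraser, 21 x 42 x 13 mm
- water_bottle: bystander: clear plastic bottle, 65 mm across, 212 mm high
- smartphone: bystander: smartphone lying flat, 150 x 73 x 8 mm
- clip_pot: bystander: pot of paper clips, 58 mm across, 40 mm high
- stamp_c: bystander: black hand stamp standing upright, 35 x 49 x 85 mm high
- cream_jar: bystander: jar with screw lid, 69 mm across, 60 mm high
There are look-alikes about, which are no part of the job. Several things have the shape of the tray; the one meant has the colours described above.

How it is judged:
On the way, in this order (a step that is already met when the one before it is completed fails the run):
1. the block of cards lies flat on the tray's floor and is released (z of cards in the frame of tray between 0 and 0.006 m and x of cards in the frame of tray between -0.01 and 0.01 m and y of cards in the frame of tray between -0.01 and 0.01 m and angle between the z axis of cards and the z axis of tray, either way round below 0.08 rad and contact force between the fingers and cards below 0.2 N), for 0.2 s.
2. the loaded tray is fully home in the bay (x of tray_face in the frame of card_printer above -0.004 m and y of tray_face in the frame of card_printer between -0.006 and 0.006 m and z of cards in the frame of tray below 0.006 m), for 0.2 s.
3. the latch is slid across in front of the tray (value of joint latch above 0.034 m), for 0.2 s.
4. the round button is pressed down (value of joint feed_button above 0.0045 m).
At the end, for the whole second after the job is handed in: The tray is home in the bay, its front plate within 4 mm of flush with the printer's front face (6 mm sideways), the cards lie flat on the tray's floor, the latch is closed to within 4 mm of its end stop, the button has been pressed (at least 4.5 mm) and is up again, and all is at rest (all of step 2 and angle between the x axis of tray and the x axis of card_printer, either way round below 0.06 rad and z of cards in the frame of tray above 0 m and angle between the z axis of cards and the z axis of tray, either way round below 0.08 rad and x of cards in the frame of tray between -0.01 and 0.01 m and y of cards in the frame of tray between -0.01 and 0.01 m and value of joint latch above 0.034 m and value of joint feed_button below 0.001 m and linear speed of each of tray, cards below 0.01 m/s); the robot touches nothing.
It fails at once if a bystander (stapler, eraser, clip pot, smartphone, stamp, bottle, jar) is moved more than 25 mm (distance of any of stapler, eraser, clip_pot, smartphone, stamp_c, water_bottle, cream_jar from where it was at the start of the episode above 0.025 m).
It fails at once if the button is pressed before the latch is closed (value of joint feed_button above 0.0045 m and value of joint latch below 0.03 m).
It also fails if it takes over 64 s, if anything falls off the work surface, if the arm or the gripper's body presses on something with over 40 N, if the wrist force passes 120 N, or if a joint passes its speed limit or range.

## Working session

There is one attempt and no reset: what is moved stays moved. The work goes in short steps, Python scripts to look and compute and a tool call to move; the robot and the scene stay as the last step left them, time stands still between calls to the robot, and variables do not carry over. Pictures are saved under pics/ and viewed, at most 10 in all, crops included, and the job is handed in when it is done.

Besides the shell and the picture viewer there is one more tool, called after "Emit:" by a JSON object that holds its "op" and its "data", one argument or row to a line. play_rows: Moves the arm, as the interface text tells. Shift numbers are shares of 150 mm and turn numbers shares of 30 degrees, none past 1 either way. Its arguments: {"type":"object","properties":{"series":{"type":"array","items":{"type":"array","items":{"type":"number"}}},"fingers":{"type":"number"},"squeeze":{"type":"number"}},"required":["series"]}

```bash
mkdir -p pics
python3 - <<'E'
from bench import status, vision, job, spotter, r
import cv2, numpy as np
print(r.grasp_offset)
s=status.read_state();print(s)
for c in("scene","top"):
    im=vision.camera(c);cv2.imwrite(f"pics/{c}0.png",im)
    k=vision.calibration(c);print(c,k)
    for n in["card_printer","tray","cards","latch","feed_button","tray_fin","latch_grip","stapler","stamp_c","water_bottle","smartphone","clip_pot","cream_jar","eraser"]:
        print(n,[(np.round(d["point"],3).tolist(),round(d["conf"],2)) for d in spotter.boxes_of(c,n)[:4]])
print(status.read_state()["time"])
E
```

```text
0.1635
{'time': 0.0, 'joint_positions': array([ 1.20140511,  0.33285599, -0.06466542,  1.46094941,  0.02162423,
        1.34989738, -0.08849417]), 'joint_vel': array([-0.00170213, -0.00021808,  0.00050747, -0.00070807, -0.00013007,
       -0.00075027, -0.0002267 ]), 'joint_torque': array([ 5.73586731e-04, -6.23251605e+01,  2.49020860e-02, -3.89902925e+01,
       -6.13761367e-02,  3.96398990e-02,  1.13788838e-04]), 'ee_pos': array([ 0.21236534, -0.58767402,  0.40395974]), 'eef_rot': array([ 9.85004395e-01,  1.72527800e-01, -1.71532225e-04, -6.86049246e-04]), 'ft_force': array([-0.40423852,  0.56101512,  0.2626892 ]), 'torque': array([ 0.0187526 , -0.00536397,  0.08008591]), 'grip_force': 0.0, 'width': 0.08676863182970579}
scene {'fx': 413.34163711910503, 'fy': 413.34163711910503, 'cx': 248.61393977069193, 'cy': 183.8207116769128, 'rvec': array([ 1.22866945, -2.03043131,  1.10178976]), 'tvec': array([0.17707291, 0.35379061, 1.12321693])}
card_printer [([0.436, 0.251, 0.06], 0.88)]
tray [([0.51, -0.083, 0.01], 0.86)]
cards [([0.44, 0.248, 0.058], 0.5)]
latch [([0.415, 0.205, 0.065], 0.5
[... 535 characters left out ...]
array([-0.03365085,  0.51199634,  1.65434496])}
card_printer [([0.486, 0.237, 0.09], 0.56), ([0.457, -0.289, 0.028], 0.55)]
tray [([0.501, -0.073, 0.002], 0.74)]
cards [([0.452, -0.289, 0.026], 0.7)]
latch [([0.416, 0.204, 0.061], 0.61)]
feed_button []
tray_fin [([0.517, -0.624, 0.004], 0.71), ([0.503, -0.065, 0.004], 0.69)]
latch_grip [([0.416, 0.197, 0.058], 0.39)]
stapler [([0.412, -0.439, 0.037], 0.65), ([0.417, 0.198, 0.059], 0.23)]
stamp_c [([0.596, -0.202, 0.009], 0.73), ([0.624, 0.037, 0.081], 0.58)]
water_bottle [([0.569, 0.448, 0.154], 0.79)]
smartphone [([0.593, -0.386, 0.011], 0.77)]
clip_pot [([0.598, -0.204, 0.011], 0.59)]
cream_jar [([0.421, 0.494, 0.056], 0.85)]
eraser []
1.5
```

View pics/scene0.png

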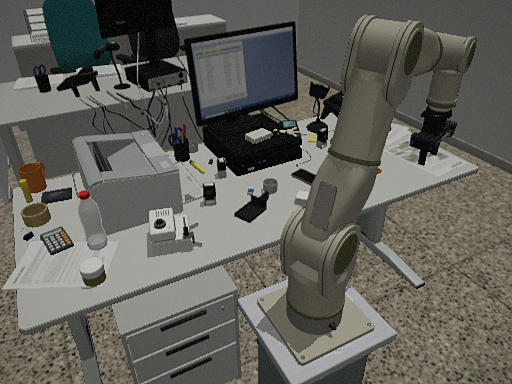

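View pics/top0.png

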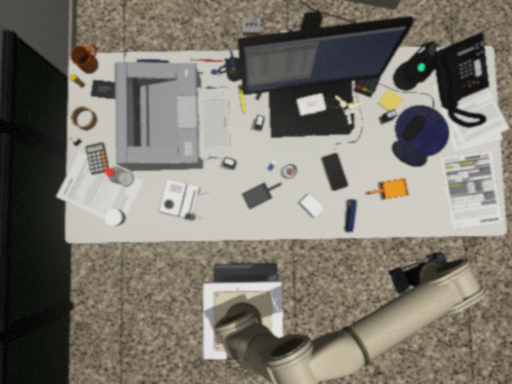

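The top view shows the printer at about (180,198), the black tray at (258,195) with its fin pointing up-right, the cards at (311,205) and the stapler at (350,215). The orange look-alike is at (395,188). Next I'll zoom in on the work area.

Run:
```python
import cv2
a=cv2.imread("pics/top0.png")[150:235,155:335];cv2.imwrite("pics/topc.png",cv2.resize(a,(792,374),interpolation=cv2.INTER_CUBIC))
a=cv2.imread("pics/scene0.png")[160:260,135:335];cv2.imwrite("pics/scenec.png",cv2.resize(a,(800,400),interpolation=cv2.INTER_CUBIC))
```

```text
(no output)
```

View pics/topc.png

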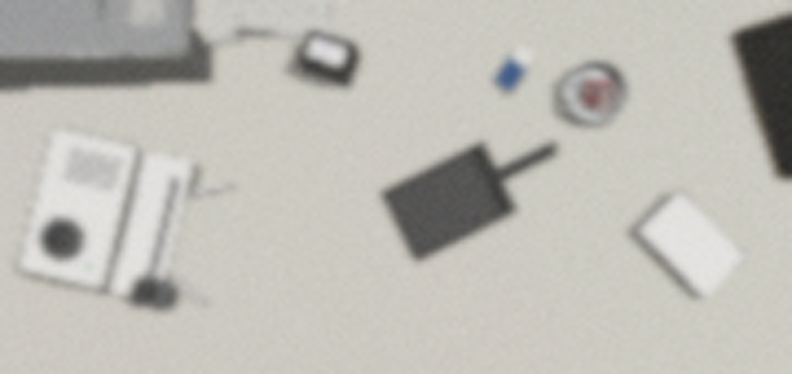

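View pics/scenec.png

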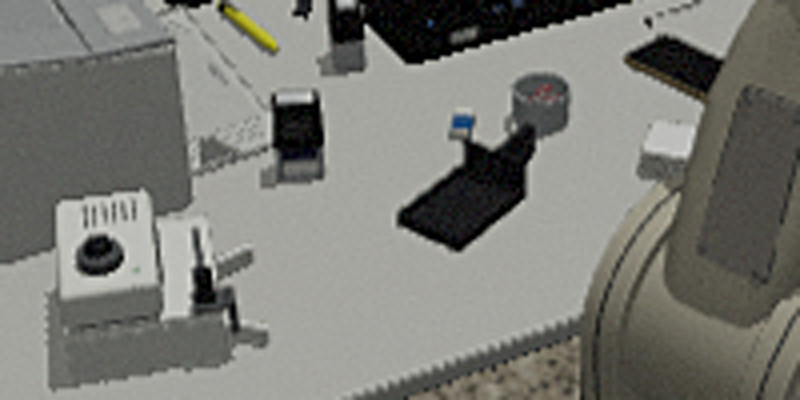

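The top crop shows the printer with its mouth facing right. The button is at about crop (62,240), the latch post at (155,290) on the near side, and the tray's front plate and fin point up-right toward the clip pot. The scene crop agrees. Next I'll fit the known shapes to the segmentation masks in both views.

```bash
cat > fit.py <<'E'
import numpy as np, cv2
from bench import vision, spotter, status
from scipy.optimize import minimize
S=6
def proj(cam,P):
    k=vision.calibration(cam);K=np.array([[k["fx"],0,k["cx"]],[0,k["fy"],k["cy"]],[0,0,1.]])
    return cv2.projectPoints(np.float64(P),k["rvec"],k["tvec"],K,None)[0][:,0]
def box(x0,x1,y0,y1,z0,z1): return np.array([[x,y,z] for x in(x0,x1) for y in(y0,y1) for z in(z0,z1)])/1000.
M={"tray":[box(-52,52,-36,36,0,14),box(-52,-48,-36,36,0,40),box(-111,-51,-5,5,1,38)],
"cards":[box(-43,43,-27,27,0,30)],
"card_printer":[box(0,125,-66,66,0,52),box(45,125,-66,66,0,90)]}
def W(P,q):
    c,s=np.cos(q[2]),np.sin(q[2]);z=q[3] if len(q)>3 else 0
    return np.c_[q[0]+c*P[:,0]-s*P[:,1],q[1]+s*P[:,0]+c*P[:,1],P[:,2]+z]
def render(cam,name,q,win):
    u0,v0,w,h=win;m=np.zeros((h*S,w*S),np.uint8)
    for P in M[name]:
        p=(proj(cam,W(P,q))-[u0-.5,v0-.5])*S
        cv2.fillConvexPoly(m,cv2.convexHull(np.round((p-.5)*16).astype(np.int32)),1,shift=4)
    return cv2.resize(m.astype(np.float32),(w,h),interpolation=cv2.INTER_AREA)
def region(cam,name,near):
    best=None
    for d in spotter.regions_of(cam,name):
        v,u=np.nonzero(d["pixels"]);e=np.hypot(u.mean()-near[0],v.mean()-near[1])
        if e<25 and (best is None or d["conf"]>best[1]): best=(d["pixels"],d["conf"],e,len(u))
    return best
def fit(name,q0,cams,masks=None,free=3):
    data=[]
    for cam in cams:
        near=proj(cam,W(np.vstack(M[name]).mean(0)[None],q0))[0]
        b=region(cam,name,near)
        if b is None: print("no region",cam,name);continue
        u,v=np.round(near).astype(int);win=(u-60,v-60,120,120)
        px=np.pad(b[0],100)[v+40:v+160,u+40:u+160].astype(np.float32)
        print(name,cam,"conf",round(b[1],2),"npx",b[3]);data.append((cam,win,px))
    def cost(q): return sum(np.abs(render(c,name,q,w)-p).sum() for c,w,p in data)
    best=None
    for dy in(-.25,0,.25):
        q=np.array(list(q0[:2])+[q0[2]+dy]+([0.] if free==4 else []))
        d=np.eye(len(q))*([.01,.01,.15,.01][:len(q)])
        for _ in range(2):
            o=minimize(cost,q,method="Nelder-Mead",options=dict(initial_simplex=np.vstack([q,q+d]),xatol=1e-4,fatol=.05,maxiter=300));q=o.x
        if best is None or o.fun<best.fun: best=o
    print(name,cams,np.round(best.x,4),"cost",round(best.fun,1),"of",[round(float(p.sum())) for _,_,p in data])
    return best.x
E
python3 - <<'E'
from fit import *
for c in("scene","top"): vision.camera(c)
# rough yaw: fin direction etc.
for n,q in(("tray",(.51,-.075,2.6)),("cards",(.452,-.289,.8)),("card_printer",(.43,.19,1.4))):
    for cams in((["top"],["scene"],["top","scene"]) if n!="cards" else (["top"],)):
        fit(n,q,cams)
    if n!="cards": fit(n,q,["top","scene"],free=4)
E
```

```text
tray top conf 0.92 npx 511
tray ['top'] [ 0.4998 -0.0666  2.0285] cost 36.4 of [511]
tray scene conf 0.55 npx 566
tray ['scene'] [ 0.5001 -0.0633  2.0314] cost 41.6 of [566]
tray top conf 0.92 npx 511
tray scene conf 0.55 npx 566Traceback (most recent call last):
  File "<stdin>", line 6, in <module>
  File "fit.py", line 42, in fit
    o=minimize(cost,q,method="Nelder-Mead",options=dict(initial_simplex=np.vstack([q,q+d]),xatol=1e-4,fatol=.05,maxiter=300));q=o.x
    res = _minimize_neldermead(fun, x0, args, callback, bounds=bounds,
                               **options)
    fxc = func(xc)
    fx = function(np.copy(x), *(wrapper_args + args))
  File "fit.py", line 36, in cost
    def cost(q): return sum(np.abs(render(c,name,q,w)-p).sum() for c,w,p in data)
                        ~~~^^^^^^^^^^^^^^^^^^^^^^^^^^^^^^^^^^^^^^^^^^^^^^^^^^^^^^
  File "fit.py", line 36, in <genexpr>
    def cost(q): return sum(np.abs(render(c,name,q,w)-p).sum() for c,w,p in data)
                                   ~~~~~~^^^^^^^^^^^^
  File "fit.py", line 18, in render
    p=(proj(cam,W(P,q))-[u0-.5,v0-.5])*S
       ~~~~^^^^^^^^^^^^
  File "fit.py", line 6, in proj
    k=vision.calibration(cam);K=np.array([[k["fx"],0,k["cx"]],[0,k["fy"],k["cy"]],[0,0,1.]])
ValueError: time passes only in moves, steps and waits
```

```bash
sed -i 's/k=vision.calibration(cam);K/k=CAL[cam];K/; s/^S=6/S=6\nCAL={c:vision.calibration(c) for c in ("scene","top")}/' fit.py
python3 - <<'E'
from fit import *
print(status.read_state()["time"])
for c in("scene","top"): vision.camera(c)
for n,q in(("tray",(.50,-.065,2.03)),("cards",(.452,-.289,.8)),("card_printer",(.43,.19,1.4))):
    for cams in((["top","scene"],["top"]) if n!="cards" else (["top"],)):
        fit(n,q,cams)
    if n!="cards": fit(n,q,["top","scene"],free=4)
for n in("latch_grip","feed_button","latch"):
  for c in("scene","top"):
    for d in spotter.regions_of(c,n)[:3]:
        v,u=np.nonzero(d["pixels"]);print(n,c,round(d["conf"],2),len(u),u.mean().round(1),v.mean().round(1))
print(status.read_state()["time"])
E
```

```text
1.8
tray top conf 0.95 npx 506
tray scene conf 0.89 npx 579
tray ['top', 'scene'] [ 0.5008 -0.0651  2.0189] cost 87.9 of [506, 579]
tray top conf 0.95 npx 506
tray ['top'] [ 0.5011 -0.0673  2.0156] cost 35.9 of [506]
tray top conf 0.95 npx 506
tray scene conf 0.89 npx 579
tray ['top', 'scene'] [ 5.013e-01 -6.540e-02  2.018e+00 -1.600e-03] cost 85.6 of [506, 579]
cards top conf 0.86 npx 306
cards ['top'] [ 0.4558 -0.2877  0.7549] cost 15.3 of [306]
card_printer top conf 0.85 npx 1089
card_printer scene conf 0.95 npx 1760
card_printer ['top', 'scene'] [0.4734 0.1831 1.335 ] cost 345.8 of [1089, 1760]
card_printer top conf 0.85 npx 1089
card_printer ['top'] [0.4719 0.1772 1.3345] cost 131.9 of [1089]
card_printer top conf 0.85 npx 1089
card_printer scene conf 0.95 npx 1760
card_printer ['top', 'scene'] [ 0.4752  0.183   1.3363 -0.0031] cost 338.2 of [1089, 1760]
latch_grip scene 0.59 75 188.1 233.5
feed_button scene 0.72 1036 91.0 221.6
feed_button top 0.25 1164 179.6 199.2
latch top 0.59 504 258.0 194.8
2.75
```

```bash
cat >> fit.py <<'E'
def wing(s): return np.array([[x,s*(y+t),z] for x,y in((0,38),(-36,55)) for t in(0,3) for z in(0,20)])/1000.
M["card_printer"]+=[wing(1),wing(-1)]
def ray(cam,uv,z):
    k=CAL[cam];R=cv2.Rodrigues(k["rvec"])[0];C=-R.T@k["tvec"]
    d=R.T@np.array([(uv[0]-k["cx"])/k["fx"],(uv[1]-k["cy"])/k["fy"],1]);return C+d*(z-C[2])/d[2]
def inv(q,p):
    c,s=np.cos(q[2]),np.sin(q[2]);d=np.asarray(p)[:2]-q[:2];return np.array([c*d[0]+s*d[1],-s*d[0]+c*d[1]])*1000
def latch(y): return [box(-12,-5,y-10,y+10,26,60),box(-8,8,y-7,y+7,58,88)]
E
python3 - <<'E'
from fit import *
b=M["card_printer"]
for c in("scene","top"): vision.camera(c)
M["card_printer"]=b+latch(45)
qs=fit("card_printer",(.473,.183,1.335),["top","scene"]);fit("card_printer",(.473,.183,1.335),["top"])
q=qs
print("post top view",inv(q,ray("top",(190.2,215.9),.088)),"scene",inv(q,ray("scene",(185.7,226.5),.088)))
print("button",inv(q,ray("top",(169,204.3),.096)),inv(q,ray("scene",(160,222.5),.096)))
out=[]
for c,(u0,v0,w,h),f in(("top",(155,165,80,60),5),("scene",(140,200,80,66),5)):
    im=cv2.resize(cv2.imread(f"pics/{c}0.png")[v0:v0+h,u0:u0+w],None,fx=f,fy=f,interpolation=cv2.INTER_CUBIC)
    for P in b[:2]:
        p=((proj(c,W(P,q))-[u0-.5,v0-.5])*f).astype(int)
        for i in range(8):
            for j in(1,2,4):
                if not i&j: cv2.line(im,tuple(map(int,p[i])),tuple(map(int,p[i|j])),(0,0,255),1)
    for s in(1,-1):
        p=((proj(c,W(np.array([[0,s*.038,.02],[-.036,s*.055,.02]]),q))-[u0-.5,v0-.5])*f).astype(int)
        cv2.line(im,tuple(map(int,p[0])),tuple(map(int,p[1])),(255,0,0),1)
    out.append(cv2.copyMakeBorder(im,0,330-im.shape[0],0,0,cv2.BORDER_CONSTANT))
cv2.imwrite("pics/ov.png",np.hstack(out))
E
```

```text
card_printer top conf 0.71 npx 1237
card_printer scene conf 0.89 npx 1812
card_printer ['top', 'scene'] [0.4732 0.184  1.3165] cost 234.5 of [1237, 1812]
card_printer top conf 0.71 npx 1237
card_printer ['top'] [0.472  0.1813 1.3161] cost 107.7 of [1237]
post top view [-3.5780368 55.265412 ] scene [ 9.59873992 57.03504757]
button [85.94068188 31.00925238] [88.23751346 26.81424814]
```

View pics/ov.png

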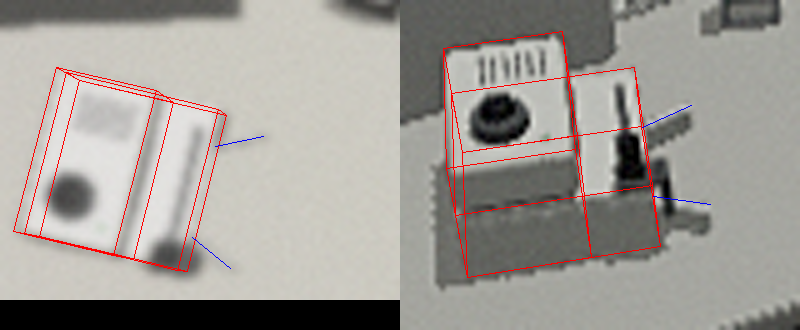

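The overlay matches the printer body in the top view and its high box in the scene view to about 1 px. The wings line up, the button is at about printer (87,28) mm and the latch post at about (-3,55) mm. The poses I'll use are printer (0.4725, 0.183, 1.317), tray (0.501, -0.066, 2.018) and cards (0.456, -0.287, 0.755). I need a small move helper before starting.

```bash
cat > mv.py <<'E'
# usage: mv.py x y zgrasp a_deg : shift/turn shares from the present pose to a grasp-point target, tool down
import sys,numpy as np
from bench import status,r
from scipy.spatial.transform import Rotation as R
x,y,z,a=map(float,sys.argv[1:5]);a=np.radians(a)
s=status.read_state();A=R.from_quat(s["eef_rot"])
T=R.from_matrix([[np.cos(a),np.sin(a),0],[np.sin(a),-np.cos(a),0],[0,0,-1]])
d=A.inv().apply(np.array([x,y,z+r.grasp_offset])-s["ee_pos"])/.15
w=(A.inv()*T).as_rotvec()/np.radians(30)
g=s["ee_pos"]+A.apply([0,0,r.grasp_offset])
print("t",round(s["time"],2),"grasp",g.round(4),"a",np.degrees(np.arctan2(*A.apply([1,0,0])[1::-1])).round(1),"w",round(s["width"],4),"F",s["ft_force"].round(1))
print("shift",d.round(3),"turn",w.round(3))
E
python3 mv.py .456 -.287 .12 43.3
```

```text
t 3.0 grasp [ 0.2124 -0.5878  0.2413] a 19.9 w 0.087 F [-0.1  0.6  0.1]
shift [ 2.209 -1.334  0.808] turn [ 0.     0.    -0.781]
```

Emit:
{"op": "play_rows", "data": {
  "series": [
    [0.3,-0.18,0.1,0,0,0],
    [0.6,-0.36,0.2,0,0,0],
    [0.9,-0.54,0.3,0,0,0],
    [1,-0.6,0.3,0,0,0]
  ],
  "fingers": 1,
  "squeeze": 20
}}

```text
time: 3.4
ee_pos: [0.3251, -0.4489, 0.3585]
eef_rot: [0.985, 0.174, -0.0, -0.001]
ft_force: [-0.0, -0.7, -0.8]
width: 0.0871
grip_force: 0.0
```

Emit:
{"op": "play_rows", "data": {
  "series": [
    [0.3,-0.18,0.1,0,0,0],
    [0.6,-0.36,0.2,0,0,-0.2],
    [0.9,-0.54,0.3,0,0,-0.4],
    [1,-0.6,0.4,0,0,-0.6],
    [1,-0.6,0.4,0,0,-0.78]
  ]
}}

```text
time: 3.9
ee_pos: [0.4359, -0.3116, 0.2977]
eef_rot: [0.927, 0.374, 0.0, -0.002]
ft_force: [0.0, 0.3, -0.9]
width: 0.0871
grip_force: 0.0
```

```bash
python3 mv.py .456 -.287 .075 43.3
```

```text
t 3.9 grasp [ 0.4357 -0.3111  0.1342] a 43.9 w 0.0871 F [ 0.   0.3 -0.9]
shift [ 0.21  -0.024  0.395] turn [-0.006 -0.003  0.022]
```

Emit:
{"op": "play_rows", "data": {
  "series": [
    [0.1,0,0,0,0,0],
    [0.2,-0.02,0.1,0,0,0.02],
    [0.2,-0.02,0.1,0,0,0.02]
  ]
}}

```text
time: 4.2
ee_pos: [0.4538, -0.2919, 0.2835]
eef_rot: [0.931, 0.365, -0.0, -0.001]
ft_force: [-0.2, -0.1, -0.9]
width: 0.0872
grip_force: 0.0
```

```bash
python3 - <<'E'
from fit import *
for c in("scene","top"):
    im=vision.camera(c);cv2.imwrite(f"pics/{c}1.png",im)
fit("cards",(.456,-.287,.755),["scene"])
fit("cards",(.456,-.287,.755),["top"])
a=cv2.resize(cv2.imread("pics/scene1.png")[130:230,270:370],(400,400),interpolation=cv2.INTER_CUBIC)
b=cv2.resize(cv2.imread("pics/top1.png")[155:255,260:360],(400,400),interpolation=cv2.INTER_CUBIC)
cv2.imwrite("pics/cards1.png",np.hstack([a,b]))
E
python3 mv.py .456 -.287 .033 43.3
```

```text
cards scene conf 0.55 npx 171
cards ['scene'] [ 0.4715 -0.2714  0.963 ] cost 170.7 of [171]
no region top cards
cards ['top'] [ 0.456 -0.287  0.505] cost 0.0 of []
t 4.4 grasp [ 0.4528 -0.2949  0.1218] a 42.6 w 0.087 F [-0.5 -0.2 -1. ]
shift [ 0.051 -0.024  0.592] turn [ 0.001  0.001 -0.023]
```

View pics/cards1.png

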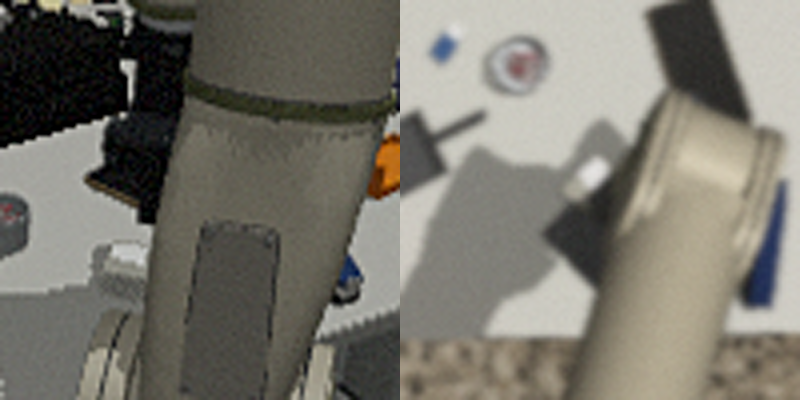

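The arm hides most of the cards. The scene crop shows their left end at about full-frame (293,195). I'll descend on the top-view fit and check the width on closing.

Emit:
{"op": "play_rows", "data": {
  "series": [
    [0.05,-0.02,0.15,0,0,-0.02],
    [0.05,-0.02,0.3,0,0,-0.02],
    [0.05,-0.02,0.45,0,0,-0.02],
    [0.05,-0.02,0.59,0,0,-0.02],
    [0.05,-0.02,0.59,0,0,-0.02]
  ]
}}

```text
time: 4.9
ee_pos: [0.4553, -0.2869, 0.1943]
eef_rot: [0.93, 0.368, -0.001, -0.001]
ft_force: [-0.4, 0.4, 0.3]
width: 0.0871
grip_force: 0.0
```

```bash
python3 mv.py .456 -.287 .033 43.3
```

```text
t 4.9 grasp [ 0.4548 -0.2866  0.0308] a 43.2 w 0.0871 F [-0.4  0.4  0.3]
shift [ 0.003  0.004 -0.015] turn [-0.007  0.003 -0.003]
```

Emit:
{"op": "play_rows", "data": {
  "series": [
    [0,0,-0.015,0,0,0],
    [0,0,-0.015,0,0,0],
    [0,0,-0.015,0,0,0],
    [0,0,-0.015,0,0,0],
    [0,0,-0.015,0,0,0]
  ],
  "fingers": -1,
  "squeeze": 25
}}

```text
time: 5.4
ee_pos: [0.4567, -0.2866, 0.1989]
eef_rot: [0.93, 0.369, 0.0, 0.0]
ft_force: [-2.1, 0.7, 1.5]
width: 0.0548
grip_force: 0.7
```

Emit:
{"op": "play_rows", "data": {
  "series": [
    [0,0,0,0,0,0],
    [0,0,-0.1,0,0,0],
    [0,0,-0.2,0,0,0],
    [0,0,-0.35,0,0,0],
    [0,0,-0.5,0,0,0]
  ]
}}

```text
time: 5.9
ee_pos: [0.4567, -0.2864, 0.2755]
eef_rot: [0.93, 0.369, 0.0, 0.0]
ft_force: [0.9, -0.3, -1.7]
width: 0.054
grip_force: 25.0
```

```bash
python3 mv.py .501 -.066 .107 115.6
```

```text
t 5.9 grasp [ 0.4568 -0.2865  0.112 ] a 43.3 w 0.054 F [ 0.9 -0.3 -1.7]
shift [ 1.222 -0.868  0.033] turn [ 1.000e-03  0.000e+00 -2.411e+00]
```

Emit:
{"op": "play_rows", "data": {
  "series": [
    [0.15,-0.1,0,0,0,-0.2],
    [0.3,-0.2,0,0,0,-0.4],
    [0.45,-0.32,0,0,0,-0.6],
    [0.6,-0.43,0,0,0,-0.8],
    [0.75,-0.53,0,0,0,-1]
  ]
}}

```text
time: 6.4
ee_pos: [0.4843, -0.1503, 0.2749]
eef_rot: [0.801, 0.598, 0.0, 0.001]
ft_force: [-0.3, -0.2, -1.4]
width: 0.0537
grip_force: 25.0
```

```bash
python3 mv.py .501 -.066 .107 115.6
```

```text
t 6.4 grasp [ 0.4845 -0.1504  0.1114] a 73.5 w 0.0537 F [-0.3 -0.2 -1.4]
shift [ 0.571 -0.052  0.029] turn [ 0.002  0.002 -1.403]
```

Emit:
{"op": "play_rows", "data": {
  "series": [
    [0.1,0,0,0,0,-0.2],
    [0.2,0,0,0,0,-0.4],
    [0.3,0,0,0,0,-0.6],
    [0.4,0,0,0,0,-0.8],
    [0.4,0,0,0,0,-1]
  ]
}}

```text
time: 6.9
ee_pos: [0.502, -0.0918, 0.275]
eef_rot: [0.618, 0.786, 0.001, 0.001]
ft_force: [-0.1, -0.3, -1.5]
width: 0.054
grip_force: 25.0
```

```bash
python3 mv.py .501 -.066 .107 115.6;  python3 - <<'E'
from fit import *
im=vision.camera("scene");cv2.imwrite("pics/scene2.png",im)
fit("tray",(.501,-.066,2.018),["scene"])
for d in spotter.boxes_of("scene","cards")[:2]:print(d)
E
```

```text
t 6.9 grasp [ 0.5023 -0.0918  0.1115] a 103.7 w 0.054 F [-0.1 -0.3 -1.5]
shift [0.169 0.034 0.03 ] turn [ 0.003  0.001 -0.397]
tray scene conf 0.65 npx 473
tray ['scene'] [ 0.5019 -0.0641  2.0142] cost 117.2 of [473]
{'point': [0.4845, -0.0723, 0.1007], 'conf': 0.52}
{'point': [0.5713, -0.2058, 0.0228], 'conf': 0.2}
```

Emit:
{"op": "play_rows", "data": {
  "series": [
    [0.1,0.02,0,0,0,-0.2],
    [0.17,0.035,0,0,0,-0.4],
    [0.17,0.035,0.1,0,0,-0.4],
    [0.17,0.035,0.2,0,0,-0.4],
    [0.17,0.035,0.3,0,0,-0.4]
  ]
}}

```text
time: 7.55
ee_pos: [0.5004, -0.0686, 0.2271]
eef_rot: [0.537, 0.844, -0.0, -0.0]
ft_force: [-2.2, 3.3, 3.6]
width: 0.0539
grip_force: 25.0
```

```bash
python3 mv.py .501 -.066 .039 115.6;  python3 - <<'E'
from fit import *
a,b=[vision.camera(c) for c in("scene","top")]
q=(.501,-.066,2.018)
M["c"]=[box(-43,43,-27,27,31,61)]
o=[]
for c,im,(u0,v0) in(("scene",a,(210,150)),("top",b,(215,150))):
    f=5;im=cv2.resize(im[v0:v0+80,u0:u0+80],None,fx=f,fy=f,interpolation=cv2.INTER_CUBIC)
    for P,col in((M["tray"][0],(0,0,255)),(M["c"][0],(0,255,0))):
        p=((proj(c,W(P,q))-[u0-.5,v0-.5])*f).astype(int)
        for i in range(8):
            for j in(1,2,4):
                if not i&j: cv2.line(im,tuple(map(int,p[i])),tuple(map(int,p[i|j])),col,1)
    o.append(im)
cv2.imwrite("pics/place.png",np.hstack(o))
E
```

```text
t 7.55 grasp [ 0.5002 -0.0685  0.0636] a 115.0 w 0.0539 F [-2.2  3.3  3.6]
shift [0.014 0.011 0.164] turn [-0.001 -0.001 -0.019]
```

View pics/place.png

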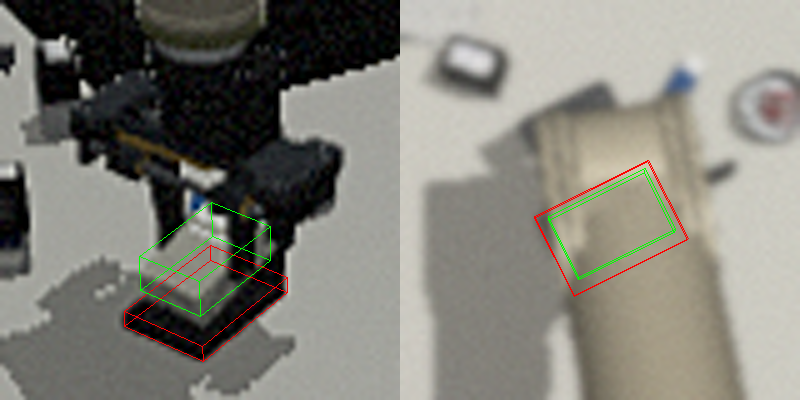

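The scene crop shows the block about 2 px toward the front plate compared with the green target. The 4 N force along tray +x says its end is touching the 40 mm plate. I'll lift and measure the tray again.

Emit:
{"op": "play_rows", "data": {
  "series": [
    [0,0,-0.1,0,0,0],
    [0.03,0,-0.25,0,0,0],
    [0.05,0.01,-0.3,0,0,-0.02],
    [0.05,0.01,-0.3,0,0,-0.02]
  ]
}}

```text
time: 8.05
ee_pos: [0.4994, -0.0604, 0.2754]
eef_rot: [0.531, 0.848, 0.0, 0.002]
ft_force: [-0.3, 0.6, -1.7]
width: 0.0539
grip_force: 25.0
```

```bash
python3 mv.py .501 -.066 .107 115.6;  python3 - <<'E'
from fit import *
s=status.read_state()
vision.camera("scene")
fit("tray",(.501,-.066,2.018),["scene"])
b=region("scene","cards",proj("scene",[[.5,-.066,.08]])[0])
if b:
    # fit cards held at z: yaw/centre unknown
    v,u=np.nonzero(b[0]);print("cards",b[1:],u.min(),u.max(),v.min(),v.max())
    p=proj("scene",W(box(-43,43,-27,27,s["ee_pos"][2]*1000-198.9,s["ee_pos"][2]*1000-168.9),(s["ee_pos"][0],s["ee_pos"][1],2.018)));print("expected",p.min(0),p.max(0))
    e=proj("scene",[[.5,-.066,.09],[.5-.0043,-.066+.009,.09]]);print("10mm tray+x =",e[1]-e[0])
E
```

```text
t 8.05 grasp [ 0.4999 -0.0606  0.1119] a 115.9 w 0.0539 F [-0.3  0.6 -1.7]
shift [-0.038 -0.007  0.032] turn [0.005 0.005 0.01 ]
tray scene conf 0.85 npx 525
tray ['scene'] [ 0.5001 -0.0635  2.0278] cost 70.9 of [525]
cards (0.86, np.float64(4.147990095628435), 307) 236 262 181 203
expected [235.65033214 180.29946077] [262.44883061 202.95924306]
10mm tray+x = [-1.69406312  1.25089639]
```

The tray hasn't moved. The held cards appear in the scene view exactly where the robot pose predicts, so the scene camera agrees with the robot and the top view is about 3 mm off in y. I'll aim at (0.500, -0.063).

```bash
python3 mv.py .4998 -.063 .039 115.9
```

```text
t 8.2 grasp [ 0.4984 -0.061   0.1095] a 115.8 w 0.0536 F [-0.9 -0.1 -1.3]
shift [-0.016  0.002  0.47 ] turn [-0.001  0.    -0.002]
```

Emit:
{"op": "play_rows", "data": {
  "series": [
    [-0.01,0,0.1,0,0,0],
    [-0.01,0,0.2,0,0,0],
    [-0.01,0,0.28,0,0,0],
    [-0.01,0,0.36,0,0,0],
    [-0.01,0,0.36,0,0,0]
  ]
}}

```text
time: 8.7
ee_pos: [0.4986, -0.0619, 0.2172]
eef_rot: [0.531, 0.848, -0.0, -0.002]
ft_force: [-0.4, -0.5, -1.6]
width: 0.0539
grip_force: 25.0
```

```bash
python3 mv.py .4998 -.063 .039 115.9
```

```text
t 8.7 grasp [ 0.4981 -0.0617  0.0537] a 115.9 w 0.0539 F [-0.4 -0.5 -1.6]
shift [-0.011  0.004  0.098] turn [-0.005 -0.005 -0.   ]
```

Emit:
{"op": "play_rows", "data": {
  "series": [
    [-0.005,0,0.03,0,0,0],
    [-0.01,0,0.06,0,0,0],
    [-0.01,0,0.08,0,0,0],
    [-0.01,0,0.1,0,0,0],
    [-0.01,0,0.1,0,0,0]
  ]
}}

```text
time: 9.2
ee_pos: [0.5014, -0.0646, 0.2057]
eef_rot: [0.531, 0.847, 0.0, 0.002]
ft_force: [1.3, -3.2, 4.4]
width: 0.0534
grip_force: 25.0
```

```bash
python3 mv.py .4998 -.063 .039 115.9
```

```text
t 9.2 grasp [ 0.502  -0.0649  0.0422] a 115.8 w 0.0534 F [ 1.3 -3.2  4.4]
shift [ 0.014 -0.005  0.022] turn [ 0.005  0.007 -0.004]
```

Emit:
{"op": "play_rows", "data": {
  "series": [
    [0,0,0,0,0,0],
    [0,0,0,0,0,0]
  ]
}}

```text
time: 9.4
ee_pos: [0.5011, -0.064, 0.2056]
eef_rot: [0.531, 0.847, 0.0, 0.002]
ft_force: [1.9, -2.9, 5.8]
width: 0.0538
grip_force: 25.0
```

```bash
python3 mv.py .4998 -.063 .039 115.9
python3 - <<'E'
from fit import *
s=status.read_state();im=vision.camera("scene");q=fit("tray",(.501,-.064,2.018),["scene"])
M["c"]=[box(-43,43,-27,27,6,36)]
u0,v0,f=215,165,8
im=cv2.resize(im[v0:v0+70,u0:u0+90],None,fx=f,fy=f,interpolation=cv2.INTER_CUBIC)
for P,col in((M["tray"][0],(0,0,255)),(M["tray"][1],(255,0,0))):
    p=((proj("scene",W(P,(.5001,-.0635,2.025)))-[u0-.5,v0-.5])*f).astype(int)
    for i in range(8):
        for j in(1,2,4):
            if not i&j: cv2.line(im,tuple(map(int,p[i])),tuple(map(int,p[i|j])),col,1)
cv2.imwrite("pics/place2.png",im)
E
```

```text
t 9.4 grasp [ 0.5016 -0.0642  0.0421] a 115.8 w 0.0538 F [ 1.9 -2.9  5.8]
shift [ 0.01  -0.005  0.021] turn [ 0.005  0.005 -0.002]
tray scene conf 0.58 npx 156
tray ['scene'] [ 0.4979 -0.0626  2.0584] cost 438.2 of [156]
```

View pics/place2.png

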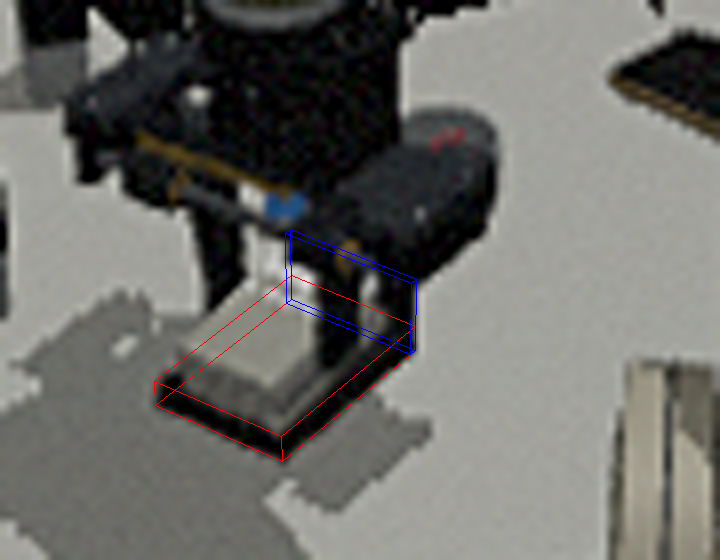

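Run:
```python
from fit import *
q=(.5001,-.0635,2.025)
for z in(.033,.036,.040,.045):
    print(z,[inv(q,ray("scene",((u/8+215-.5),(v/8+165-.5)),z)).round(1) for u,v in((185,347),(272,388))])
print(inv(q,(.5013,-.0641)))
im=vision.camera("scene");g=cv2.cvtColor(im,cv2.COLOR_BGR2GRAY)
print(g[203:218,234:256])
```

```text
0.033 [array([ 43.7, -24.2]), array([45.8, 26.5])]
0.036 [array([ 46.9, -21.5]), array([49., 29.])]
0.04 [array([ 51.2, -18. ]), array([53.3, 32.3])]
0.045 [array([ 56.6, -13.5]), array([58.6, 36.5])]
[-1.06566266 -0.81508472]
[[169 168 170 168 169 176 101  30 121 150 140 135 136 134 134 131 160 160
  160 195 130  36]
 [123 129 127 126 128 135  87 122 143 137 132 138 141 135 134 135 131 131
  135 174 109  31]
 [156 107 101 100 103 100 122 140 138 134 132 139 137 138 137 137 134 140
  136 145  75   4]
 [133 106 106 108 104 127 139 139 133 136 134 138 138 130 138 138 137 137
  138 147  65   2]
 [106 107 102 118 131 140 137 136 136 136 134 139 134 139 137 136 136 142
  141 149  87  15]
 [108 106 110  96 127 153 142 136 136 134 138 134 138 136 133 136 141 139
  140 138  64   5]
 [108 112 112  73  84 104 118 148 138 140 138 138 138 137 137 135 135 145
  129 103  54  19]
 [103 114 115  81  66  71  92 112 115 131 144 140 138 139 132 136 143 129
   91  86  56   0]
 [116  80  62  54  78  84  73  75  76  94 108 131 143 139 138 140 124  96
   83  85  56  51]
 [104  44   0  23  77  81  77  66  77  88  85  92  96 123 154 129  98  93
   79  59  59  84]
 [ 81  19   7  21  63  92  82  78  83  81  64  71  71  86 112  98  85  78
   56  64  91  65]
 [ 62  14   0  15  36  56  70  79  78  77  76  74  90  84  61  88  77  57
   61  98  70  31]
 [ 63   4   1  11   2   6  15  50  78  86  74  87  82  75  74  69  68  62
   95  69  37  15]
 [101  77  57   0   7   4   9  22  44  54  62  83  83  75  79  74  67  95
   64  29   7   0]
 [111 104 101 104  80  29   7   0   1  22  27  42  49  60  92 101  95  68
   20  16   7   9]]
```

The rear top edge of the block back-projects to tray x of about 45 mm and y of -24 to +26 mm at z = 33 mm. The block is therefore on the tray floor and centred, and the force is just floor contact. Releasing now.

Emit:
{"op": "play_rows", "data": {
  "series": [
    [0,0,-0.01,0,0,0],
    [0,0,-0.015,0,0,0],
    [0,0,-0.015,0,0,0],
    [0,0,-0.015,0,0,0],
    [0,0,-0.015,0,0,0]
  ],
  "fingers": 1
}}

```text
time: 10.05
ee_pos: [0.5, -0.0632, 0.2066]
eef_rot: [0.531, 0.847, -0.0, -0.0]
ft_force: [-0.4, 0.4, -0.3]
width: 0.0836
grip_force: 0.0
```

Emit:
{"op": "play_rows", "data": {
  "series": [
    [0,0,-0.1,0,0,0],
    [0,0,-0.3,0,0,0],
    [-0.1,0,-0.5,0,0,0],
    [-0.3,0,-0.5,0,0,0],
    [-0.5,0,-0.5,0,0,0]
  ]
}}

```text
time: 10.55
ee_pos: [0.5336, -0.1314, 0.2843]
eef_rot: [0.53, 0.848, 0.0, 0.002]
ft_force: [-0.0, 0.5, 0.2]
width: 0.0867
grip_force: 0.0
```

```bash
python3 - <<'E'
from fit import *
vision.camera("scene");vision.camera("top")
M["cards"]=[box(-43,43,-27,27,3,33)];M["tray"]+=M["cards"]
for cams in(["scene"],["top"]):
    q=fit("tray",(.501,-.064,2.018),cams);fit("cards",(.501,-.064,2.018),cams)
b=M["card_printer"];M["card_printer"]=b+latch(55)
fit("card_printer",(.473,.183,1.317),["scene"])
q=(.5,-.0635,2.025);print("fin",W(np.array([[-.099,0,0]]),q))
E
python3 mv.py .543 -.153 .09 115.9
```

```text
no region scene tray
tray ['scene'] [ 0.501 -0.064  1.768] cost 0.0 of []
no region scene cards
cards ['scene'] [ 0.501 -0.064  1.768] cost 0.0 of []
tray top conf 0.42 npx 71
tray ['top'] [ 0.4867 -0.0555  1.8766] cost 444.3 of [71]
cards top conf 0.72 npx 286
cards ['top'] [ 0.503  -0.0685  2.0196] cost 33.5 of [286]
card_printer scene conf 0.85 npx 1724
card_printer ['scene'] [0.4736 0.1844 1.3257] cost 133.7 of [1724]
fin [[ 0.54343594 -0.15246246  0.        ]]
t 10.9 grasp [ 0.5327 -0.1296  0.1186] a 116.0 w 0.0869 F [-0.7  0.8  0. ]
shift [-0.17  -0.006  0.191] turn [ 0.    -0.     0.002]
```

Emit:
{"op": "play_rows", "data": {
  "series": [
    [-0.1,0,0,0,0,0],
    [-0.17,0,0,0,0,0],
    [-0.17,0,0.1,0,0,0],
    [-0.17,0,0.19,0,0,0],
    [-0.17,0,0.19,0,0,0]
  ],
  "fingers": -0.08
}}

```text
time: 11.4
ee_pos: [0.5428, -0.1533, 0.2502]
eef_rot: [0.531, 0.848, -0.0, -0.002]
ft_force: [-0.5, -0.8, -0.4]
width: 0.0547
grip_force: 0.0
```

```bash
python3 mv.py .5434 -.1525 .029 115.9;python3 - <<'E'
from fit import *
for c in("scene","top"):
    vision.camera(c)
    b=region(c,"tray_fin",proj(c,[[.51,-.09,.02]])[0]);print(c,b and b[1:])
    b=region(c,"tray",proj(c,[[.51,-.09,.02]])[0]);print(c,b and b[1:])
E
```

```text
t 11.4 grasp [ 0.5421 -0.153   0.0867] a 115.9 w 0.0547 F [-0.5 -0.8 -0.4]
shift [0.002 0.007 0.385] turn [-0.006 -0.007 -0.   ]
scene (0.5, np.float64(2.581318188451457), 262)
scene (0.63, np.float64(1.7562877783685131), 124)
top (0.46, np.float64(6.531831840224133), 184)
top (0.75, np.float64(11.277979767681925), 82)
```

Emit:
{"op": "play_rows", "data": {
  "series": [
    [0,0,0.1,0,0,0],
    [0,0.01,0.2,0,0,0],
    [0,0.01,0.3,0,0,0],
    [0,0.01,0.38,0,0,0],
    [0,0.01,0.38,0,0,0]
  ]
}}

```text
time: 12.2
ee_pos: [0.5444, -0.1529, 0.1938]
eef_rot: [0.531, 0.847, -0.0, -0.002]
ft_force: [-1.1, -1.5, -0.1]
width: 0.0402
grip_force: 0.0
```

Emit:
{"op": "play_rows", "data": {
  "series": [
    [0,0,0,0,0,0],
    [0,0,0,0,0,0],
    [0,0,0,0,0,0],
    [0,0,0,0,0,0],
    [0,0,0,0,0,0]
  ],
  "fingers": -1,
  "squeeze": 20
}}

```text
time: 12.7
ee_pos: [0.5453, -0.1533, 0.1966]
eef_rot: [0.531, 0.847, -0.0, 0.0]
ft_force: [-2.5, -1.7, 2.8]
width: 0.0095
grip_force: 19.9
```

```bash
python3 mv.py .5434 -.1525 .029 115.9
```

```text
t 12.7 grasp [ 0.5453 -0.1534  0.0331] a 115.9 w 0.0095 F [-2.5 -1.7  2.8]
shift [ 0.01  -0.009  0.027] turn [-0.     0.001 -0.001]
```

Emit:
{"op": "play_rows", "data": {
  "series": [
    [0.08,-0.02,0,0,0,0.1],
    [0.2,-0.05,0,0,0,0.24],
    [0.32,-0.08,0,0,0,0.38],
    [0.44,-0.11,0,0,0,0.52],
    [0.56,-0.14,0,0,0,0.66]
  ],
  "squeeze": 40
}}

```text
time: 13.2
ee_pos: [0.4895, -0.0866, 0.1966]
eef_rot: [0.67, 0.742, 0.0, 0.001]
ft_force: [1.6, -2.3, 2.1]
width: 0.0101
grip_force: 39.9
```

```bash
python3 mv.py .4245 -.006 .031 75.6
```

```text
t 13.2 grasp [ 0.4896 -0.0867  0.0331] a 95.9 w 0.0101 F [ 1.6 -2.3  2.1]
shift [ 0.579 -0.376  0.013] turn [0.002 0.001 0.676]
```

Emit:
{"op": "play_rows", "data": {
  "series": [
    [0.11,-0.07,0,0,0,0.14],
    [0.23,-0.15,0,0,0,0.28],
    [0.35,-0.23,0,0,0,0.42],
    [0.47,-0.31,0,0,0,0.56],
    [0.58,-0.38,0,0,0,0.68]
  ]
}}

```text
time: 13.7
ee_pos: [0.4234, -0.0058, 0.1966]
eef_rot: [0.791, 0.612, 0.0, 0.001]
ft_force: [1.9, -1.5, 0.9]
width: 0.0097
grip_force: 39.9
```

```bash
python3 mv.py .4245 -.006 .031 75.6
python3 - <<'E'
from fit import *
ims={c:vision.camera(c) for c in("scene","top")}
M["tray"]+=[box(-43,43,-27,27,3,33)]
P=(.4735,.1845,1.32);q0=tuple(W(np.array([[-.098,0,0]]),P)[0,:2])+(1.32,)
q=fit("tray",q0,["scene"]);print(inv(P,q[:2]));q=fit("tray",q0,["top"]);print(inv(P,q[:2]))
M["card_printer"]+=latch(55)
fit("card_printer",P,["scene"]);fit("card_printer",P,["top"])
cv2.imwrite("pics/drag.png",np.hstack([cv2.resize(ims[c][v:v+100,u:u+100],(400,400),interpolation=cv2.INTER_CUBIC) for c,u,v in(("scene",140,180),("top",155,150))]))
E
```

```text
t 13.7 grasp [ 0.4236 -0.0059  0.0331] a 75.5 w 0.0097 F [ 1.9 -1.5  0.9]
shift [0.    0.007 0.014] turn [ 0.002  0.001 -0.004]
tray scene conf 0.77 npx 227
tray ['scene'] [0.4478 0.0932 1.2903] cost 543.3 of [227]
[-94.86098749   2.26756561]
tray top conf 0.47 npx 109
tray ['top'] [0.4494 0.1002 1.2788] cost 402.2 of [109]
[-87.6515744    2.43881809]
card_printer scene conf 0.95 npx 1834
card_printer ['scene'] [0.4735 0.1841 1.3213] cost 89.4 of [1834]
card_printer top conf 0.61 npx 1116
card_printer ['top'] [0.4709 0.1792 1.3184] cost 129.2 of [1116]
```

View pics/drag.png

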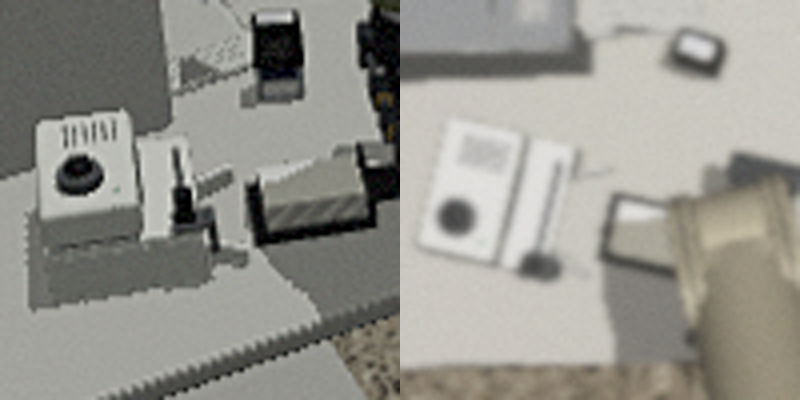

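The cards sit inside the tray, and the tray is lined up in front of the wings, with its rear end at about scene crop (250,210). I'll push it in slowly and watch the force.

Emit:
{"op": "play_rows", "data": {
  "series": [
    [0.08,0.005,0,0,0,0],
    [0.17,0.007,0,0,0,0],
    [0.26,0.007,0,0,0,0],
    [0.34,0.007,0,0,0,0],
    [0.4,0.007,0,0,0,0]
  ]
}}

```text
time: 14.5
ee_pos: [0.4408, 0.0506, 0.1965]
eef_rot: [0.79, 0.613, -0.0, 0.001]
ft_force: [-1.6, -5.2, 7.3]
width: 0.0093
grip_force: 39.9
```

```bash
python3 mv.py .4581 .1243 .031 75.7
python3 - <<'E'
from fit import *
ims={c:vision.camera(c) for c in("scene","top")}
cv2.imwrite("pics/drag2.png",np.hstack([cv2.resize(ims[c][v:v+80,u:u+80],(400,400),interpolation=cv2.INTER_CUBIC) for c,u,v in(("scene",150,190),("top",165,165))]))
E
```

```text
t 14.5 grasp [0.4409 0.0504 0.033 ] a 75.6 w 0.0093 F [-1.6 -5.2  7.3]
shift [ 0.504 -0.01   0.012] turn [ 0.002  0.002 -0.002]
```

View pics/drag2.png

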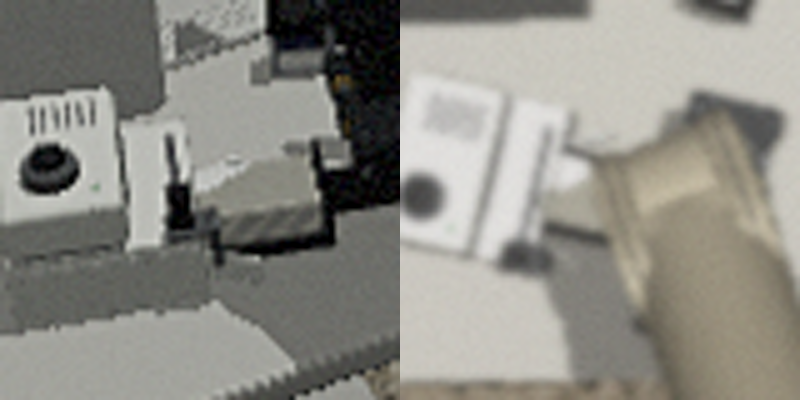

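The tray's rear end is in the mouth: the grasp is at printer x of -138 mm, so the rear is at about +15 mm. I'll carry on to just short of home.

Emit:
{"op": "play_rows", "data": {
  "series": [
    [0.1,-0.005,-0.005,0,0,0],
    [0.2,-0.01,-0.008,0,0,0],
    [0.3,-0.01,-0.008,0,0,0],
    [0.4,-0.01,-0.008,0,0,0],
    [0.48,-0.01,-0.008,0,0,0]
  ]
}}

```text
time: 15.1
ee_pos: [0.4565, 0.1215, 0.197]
eef_rot: [0.79, 0.613, -0.0, -0.0]
ft_force: [0.0, -0.0, -2.9]
width: 0.0094
grip_force: 39.9
```

```bash
python3 mv.py .4581 .1243 .031 75.7
```

```text
t 15.1 grasp [0.4563 0.1215 0.0335] a 75.6 w 0.0094 F [ 0.  -0.  -2.9]
shift [0.021 0.006 0.016] turn [-0.001  0.001 -0.002]
```

Emit:
{"op": "play_rows", "data": {
  "series": [
    [0,0,0,0,0,0],
    [0,0,0,0,0,0],
    [0,0,-0.05,0,0,0],
    [0,0,-0.2,0,0,0],
    [0,0,-0.35,0,0,0]
  ],
  "fingers": -0.3
}}

```text
time: 15.6
ee_pos: [0.4559, 0.1211, 0.2508]
eef_rot: [0.79, 0.613, -0.0, -0.0]
ft_force: [-0.4, -0.5, -0.2]
width: 0.0297
grip_force: 0.0
```

Emit:
{"op": "play_rows", "data": {
  "series": [
    [-0.1,0,-0.02,0,0,0],
    [-0.21,0,-0.02,0,0,0],
    [-0.21,0,0.1,0,0,0],
    [-0.21,0,0.2,0,0,0],
    [-0.21,0,0.35,0,0,0]
  ],
  "fingers": -1
}}

```text
time: 16.1
ee_pos: [0.4489, 0.0905, 0.1982]
eef_rot: [0.79, 0.613, 0.001, 0.001]
ft_force: [0.7, -0.7, -0.3]
width: 0.0024
grip_force: 0.0
```

```bash
python3 mv.py .4564 .1176 .030 75.7
```

```text
t 16.1 grasp [0.4493 0.0904 0.0347] a 75.6 w 0.0024 F [ 0.7 -0.7 -0.3]
shift [0.188 0.004 0.032] turn [ 0.005 -0.001 -0.004]
```

Emit:
{"op": "play_rows", "data": {
  "series": [
    [0,0,0.06,0,0,0],
    [0.05,0,0.06,0,0,0],
    [0.1,0,0.06,0,0,0],
    [0.14,0,0.06,0,0,0],
    [0.17,0,0.06,0,0,0]
  ]
}}

```text
time: 16.6
ee_pos: [0.455, 0.1163, 0.1892]
eef_rot: [0.79, 0.614, -0.0, 0.001]
ft_force: [-6.9, -22.7, 16.5]
width: 0.0007
grip_force: 12.3
```

Emit:
{"op": "play_rows", "data": {
  "series": [
    [0.01,0,0,0,0,0],
    [0.02,0,0,0,0,0],
    [0.02,0,0,0,0,0]
  ]
}}

```text
time: 16.9
ee_pos: [0.4553, 0.1168, 0.1889]
eef_rot: [0.79, 0.613, -0.002, 0.001]
ft_force: [-5.8, -14.4, 11.8]
width: 0.0002
grip_force: 8.4
```

```bash
python3 mv.py .4564 .1176 .030 75.7
```

```text
t 16.9 grasp [0.4551 0.116  0.0254] a 75.6 w 0.0002 F [ -5.8 -14.4  11.8]
shift [ 0.007  0.005 -0.031] turn [-0.001  0.01  -0.005]
```

Emit:
{"op": "play_rows", "data": {
  "series": [
    [0.01,0,-0.01,0,0,0],
    [0.02,0,-0.02,0,0,0],
    [0.02,0,-0.02,0,0,0]
  ]
}}

```text
time: 17.2
ee_pos: [0.4553, 0.1177, 0.1906]
eef_rot: [0.791, 0.612, -0.004, 0.002]
ft_force: [-4.6, -20.9, 0.0]
width: 0.0007
grip_force: 11.1
```

```bash
python3 mv.py .4564 .1176 .030 75.7
python3 - <<'E'
from fit import *
s=status.read_state()["ee_pos"];P=(.4735,.1842,1.3205);print("G",inv(P,s[:2]))
ims={c:vision.camera(c) for c in("scene","top")}
cv2.imwrite("pics/home.png",np.hstack([cv2.resize(ims[c][v:v+50,u:u+50],(400,400),interpolation=cv2.INTER_CUBIC) for c,u,v in(("scene",170,205),("top",180,175))]))
E
```

```text
t 17.2 grasp [0.4545 0.1164 0.0271] a 75.5 w 0.0007 F [ -4.6 -20.9   0. ]
shift [ 0.001  0.007 -0.019] turn [-0.005  0.017 -0.008]
G [-68.91512541   1.15473184]
```

Emit:
{"op": "play_rows", "data": {
  "series": [
    [0.01,0,0,0,0,0],
    [0.02,0,0,0,0,0],
    [0.03,0,0,0,0,0],
    [0.03,0,0,0,0,0]
  ]
}}

```text
time: 17.7
ee_pos: [0.4559, 0.1187, 0.1896]
eef_rot: [0.792, 0.611, -0.008, 0.003]
ft_force: [-8.1, -35.0, 3.1]
width: 0.0006
grip_force: 19.3
```

Run:
```python
from fit import *
s=status.read_state();P=(.4735,.1842,1.3205);print("G",inv(P,s["ee_pos"][:2]),s["ft_force"])
from bench import r
from scipy.spatial.transform import Rotation as R
g=s["ee_pos"]+R.from_quat(s["eef_rot"]).apply([0,0,.175]);print("tip",inv(P,g[:2]),g[2])
```

```text
G [-67.80025462   0.83832622] [ -8.07118451 -35.01135593   3.11431968]
tip [-70.47708943   1.70524982] 0.014636378279315687
```

Emit:
{"op": "play_rows", "data": {
  "series": [
    [-0.08,0,0,0,0,0],
    [-0.2,0,0,0,0,0],
    [-0.35,0,-0.2,0,0,0],
    [-0.5,0,-0.5,0,0,0],
    [-0.7,0,-0.8,0,0,0]
  ]
}}

```text
time: 18.2
ee_pos: [0.4316, 0.0273, 0.3098]
eef_rot: [0.789, 0.614, 0.001, -0.0]
ft_force: [1.1, -1.6, -0.1]
width: 0.0008
grip_force: 0.0
```

Emit:
{"op": "play_rows", "data": {
  "series": [
    [-0.2,0,-0.2,0,0,0],
    [-0.4,0,-0.2,0,0,0],
    [-0.6,0,-0.2,0,0,0]
  ]
}}

```text
time: 18.5
ee_pos: [0.4096, -0.061, 0.3397]
eef_rot: [0.79, 0.614, 0.001, 0.002]
ft_force: [1.1, 0.3, 0.5]
width: 0.0003
grip_force: 0.0
```

Run:
```python
from fit import *
P=(.4735,.1842,1.3205)
for c in("scene","top"): vision.camera(c)
M["tray"]=[box(-52,-48,-36,36,0,40),box(-111,-51,-5,5,1,38)]
full=M["tray"]
for c in("scene","top"):
    b=region(c,"tray",proj(c,W(np.array([[-.03,0,.02]]),P))[0])
    if b is None: print("none",c);continue
    v,u=np.nonzero(b[0]);print(c,b[1:],u.min(),u.max(),v.min(),v.max())
    for x in(.052,.047,.042,.037,.032):
        q=tuple(W(np.array([[x,0,0]]),P)[0,:2])+(P[2],)
        f=proj(c,W(full[1],q));p=proj(c,W(full[0],q));print(" x",x,"fin",f.min(0).round(1),f.max(0).round(1),"plate",p.min(0).round(1),p.max(0).round(1))
```

```text
scene (0.63, np.float64(2.0103518515188954), 145) 191 207 225 235
 x 0.052 fin [188. 224.] [206.9 237. ] plate [186.2 220.7] [190.6 243.2]
 x 0.047 fin [189.5 223.8] [208.3 236.8] plate [187.6 220.5] [192.1 243. ]
 x 0.042 fin [191.  223.6] [209.7 236.6] plate [189.1 220.3] [193.6 242.7]
 x 0.037 fin [192.4 223.3] [211.2 236.3] plate [190.6 220.1] [195.1 242.5]
 x 0.032 fin [193.9 223.1] [212.6 236.1] plate [192.  219.9] [196.6 242.2]
none top
```

The tray hit a solid stop at 35 N with no further motion, and the fin end at u = 207.5 in the scene matches home (206.9 predicted). Next is the latch post. I'm out of picture views, so I'll read pixel values instead.

Run:
```python
from fit import *
P=(.4735,.1842,1.3205)
for c,(u0,u1,v0,v1) in(("scene",(180,198,214,246)),("top",(182,204,205,224))):
    g=cv2.cvtColor(vision.camera(c),cv2.COLOR_BGR2GRAY);print(c,"cols",u0)
    for v in range(v0,v1): print(v," ".join("%3d"%x for x in g[v,u0:u1]))
    for n in("latch_grip","latch"):
        for d in spotter.boxes_of(c,n)[:2]: print(n,d["conf"],np.round(d["point"],4),inv(P,d["point"]).round(1))
for x0 in(-4,0,4):
  for y0 in(50,55):
    p=proj("scene",W(box(x0-8,x0+8,y0-7,y0+7,58,88),P));t=proj("top",W(box(x0-8,x0+8,y0-7,y0+7,88,88),P));print(x0,y0,"scene",p.min(0).round(1),p.max(0).round(1),"top",t.min(0).round(1),t.max(0).round(1))
```

```text
scene cols 180
214 156 173 175 176 184 189 166 163 166 166 166 167 164 165 165 165 166 163
215 184 188 191 194 199 195 189 167 165 166 165 166 166 166 164 165 165 168
216 192 194 198 162 175 194 198 168 166 167 167 166 166 165 167 167 166 165
217 191 191 183  97 115 194 198 141 163 165 167 164 164 166 163 166 166 166
218 188 194 196  75  85 199 200 138 161 165 164 167 164 166 163 163 165 170
219 190 194 204  86  59 199 199 155 166 166 166 165 164 167 166 163 167 165
220 190 191 207  94  44 201 199 177 162 164 166 166 167 165 165 165 166 159
221 190 194 203 107  50 181 196 193 166 166 165 167 163 167 164 175 194 183
222 190 191 202 142  54 144 195 197 166 160 165 166 164 180 200 161 143 134
223 189 190 200 174  75 104 197 199 149 166 146 181 195 158 143 114  84  78
224 188 190 196 178  71  72 199 201 122 181 195 152 149 114  90  91  90  83
225 191 191 195 205  85  92 210 209 171 135 147 105  91  97  99  93 101  89
226 192 192 200 171  65  64 135 158 180  93  89  98  98 105 107  91  69 104
227 189 196 179  89  17  19   5  55 205  98  70  80  72  65  64  58  42  70
228 189 195 197  68  
[... 3185 characters left out ...]
6 196 200 199 200 198 199 200 196 198 199 199 199 197 197 199 196 199
latch_grip 0.63 [0.4163 0.1963 0.0619] [-2.4 58.4]
latch_grip 0.37 [ 0.6245 -0.1278  0.0148] [-264.9 -223.6]
latch 0.47 [0.4174 0.2033 0.0593] [ 4.6 59.1]
latch 0.19 [0.4626 0.1726 0.032 ] [-13.9   7.7]
-4 50 scene [187.  222.8] [193.3 233.5] top [188.2 212.3] [193.1 216.8]
-4 55 scene [187.2 223.7] [193.5 234.5] top [187.9 213.5] [192.8 218. ]
0 50 scene [185.8 223. ] [192.1 233.7] top [187.2 212.1] [192.1 216.5]
0 55 scene [185.9 223.9] [192.2 234.7] top [186.9 213.3] [191.8 217.8]
4 50 scene [184.5 223.2] [190.8 233.9] top [186.2 211.8] [191.1 216.3]
4 55 scene [184.7 224.1] [191.  234.9] top [185.9 213.1] [190.8 217.5]
```

```bash
python3 mv.py .3885 .214 .14 75.6
```

```text
t 19.0 grasp [ 0.4098 -0.0596  0.1743] a 75.8 w 0.0002 F [ 0.6 -0.1  0.2]
shift [ 1.733 -0.586  0.229] turn [-0.    -0.     0.005]
```

Emit:
{"op": "play_rows", "data": {
  "series": [
    [0.25,-0.1,0,0,0,0],
    [0.5,-0.2,0,0,0,0],
    [0.75,-0.3,0,0,0,0],
    [0.9,-0.4,0,0,0,0],
    [0.9,-0.5,0,0,0,0]
  ]
}}

```text
time: 19.5
ee_pos: [0.3699, 0.0923, 0.3379]
eef_rot: [0.788, 0.615, 0.0, -0.0]
ft_force: [0.7, -0.7, 0.3]
width: 0.0008
grip_force: 0.0
```

Emit:
{"op": "play_rows", "data": {
  "series": [
    [0.25,-0.05,0,0,0,0],
    [0.5,-0.08,0,0,0,0],
    [0.75,-0.08,0.1,0,0,0],
    [0.83,-0.08,0.2,0,0,0],
    [0.83,-0.08,0.23,0,0,0]
  ]
}}

```text
time: 20.0
ee_pos: [0.3889, 0.2143, 0.3021]
eef_rot: [0.789, 0.615, -0.001, -0.001]
ft_force: [-0.2, -0.2, -1.1]
width: 0.0003
grip_force: 0.0
```

```bash
python3 mv.py .3885 .214 .082 75.6
```

```text
t 20.0 grasp [0.3885 0.2146 0.1386] a 75.9 w 0.0003 F [-0.2 -0.2 -1.1]
shift [-0.003 -0.001  0.378] turn [-0.005 -0.001  0.009]
```

Emit:
{"op": "play_rows", "data": {
  "series": [
    [0,0,0.1,0,0,0],
    [0,0,0.2,0,0,0],
    [0,0,0.3,0,0,0],
    [0,0,0.37,0,0,0],
    [0,0,0.37,0,0,0]
  ]
}}

```text
time: 20.5
ee_pos: [0.3891, 0.2118, 0.2469]
eef_rot: [0.79, 0.613, -0.001, -0.0]
ft_force: [-0.1, -0.2, 0.3]
width: 0.0005
grip_force: 0.0
```

Emit:
{"op": "play_rows", "data": {
  "series": [
    [0,0.05,0,0,0,0],
    [0,0.1,0,0,0,0],
    [0,0.15,0,0,0,0],
    [0,0.2,0,0,0,0],
    [0,0.2,0,0,0,0]
  ]
}}

```text
time: 21.0
ee_pos: [0.4197, 0.2048, 0.248]
eef_rot: [0.79, 0.613, 0.0, -0.0]
ft_force: [0.1, -0.2, 0.3]
width: 0.0006
grip_force: 0.0
```

```bash
cat > st.py <<'E'
from fit import *
s=status.read_state();P=(.4735,.1842,1.3205);print("t",s["time"],"printer xy",inv(P,s["ee_pos"][:2]).round(1),"grasp z",(s["ee_pos"][2]-.1635).round(4),"F own",inv((0,0,P[2]),s["ft_force"]/1000).round(1),s["ft_force"][2].round(1))
E
python3 st.py
```

```text
t 21.0 printer xy [ 6.6 57.2] grasp z 0.0845 F own [-0.2 -0.1] 0.3
```

Emit:
{"op": "play_rows", "data": {
  "series": [
    [0,0.04,0,0,0,0],
    [0,0.08,0,0,0,0],
    [0,0.1,0,0,0,0],
    [0,0.1,0,0,0,0]
  ]
}}

```text
time: 21.4
ee_pos: [0.4335, 0.2013, 0.2477]
eef_rot: [0.79, 0.613, 0.0, -0.0]
ft_force: [-0.5, 1.4, -0.2]
width: 0.0004
grip_force: 0.0
```

```bash
python3 st.py
```

```text
t 21.4 printer xy [ 6.6 43. ] grasp z 0.0842 F own [1.3 0.8] -0.2
```

Emit:
{"op": "play_rows", "data": {
  "series": [
    [0,0.03,0,0,0,0],
    [0,0.06,0,0,0,0],
    [0,0.06,0,0,0,0]
  ]
}}

```text
time: 21.7
ee_pos: [0.4379, 0.2012, 0.2472]
eef_rot: [0.789, 0.615, -0.005, -0.003]
ft_force: [-29.6, 2.3, 22.7]
width: 0.0005
grip_force: 16.9
```

```bash
python3 st.py
```

```text
t 21.7 printer xy [ 7.6 38.7] grasp z 0.0837 F own [-5.1 29.3] 22.7
```

The stop came at finger y = 38.7 mm, which puts the post at about 17 mm. That is 38 mm from its start near 55 mm, so the latch should be closed. I'll retract and check.

Emit:
{"op": "play_rows", "data": {
  "series": [
    [0,-0.1,0,0,0,0],
    [0,-0.2,0,0,0,0],
    [0,-0.25,-0.2,0,0,0],
    [0,-0.3,-0.5,0,0,0],
    [0,-0.4,-0.7,0,0,0]
  ]
}}

```text
time: 22.2
ee_pos: [0.3835, 0.2143, 0.355]
eef_rot: [0.79, 0.613, 0.001, 0.0]
ft_force: [0.3, -0.6, 0.7]
width: 0.0006
grip_force: 0.0
```

```bash
python3 st.py
python3 - <<'E'
from fit import *
P=(.4735,.1842,1.3205)
c="scene";g=cv2.cvtColor(vision.camera(c),cv2.COLOR_BGR2GRAY)
for v in range(212,244): print(v," ".join("%3d"%x for x in g[v,178:200]))
for y0 in(17,19,55,57):
    p=proj("scene",W(box(0,16,y0-7,y0+7,58,88),P));print(y0,p.min(0).round(1),p.max(0).round(1))
# button
g=g.astype(int);m=np.argwhere(g[210:236,150:172]<70);print("button px",m.mean(0)[::-1]+[150,210],m.min(0)[::-1]+[150,210],m.max(0)[::-1]+[150,210])
for z in(.09,.096,.1):
  c0=m.mean(0)[::-1]+[150,210];print(z,inv(P,ray("scene",c0,z)))
E
```

```text
t 22.2 printer xy [ 6.9 94.7] grasp z 0.1915 F own [-0.5 -0.5] 0.7
212  82  83 129  36   0   4   0  10   0   0 105 170 170 167 169 168 168 167 167 170 169 168
213 160 163 175  47   0  17  32  75  47 118 158 169 169 167 167 169 168 168 166 166 166 168
214 173 151 172 170 170 183 189 194 172 165 171 170 169 166 169 167 169 168 167 169 167 170
215 189 184 187 194 198 203 203 203 196 171 168 171 169 170 166 166 166 168 166 166 169 168
216 195 193 193 195 202 163 178 196 197 170 165 168 167 165 167 168 165 167 169 165 167 164
217 192 193 192 196 184  99 119 197 202 147 166 167 169 168 168 170 170 167 167 166 168 167
218 192 192 193 196 196  81  89 205 205 141 166 167 168 165 165 168 165 167 168 168 168 169
219 193 191 192 198 213  98  71 213 181 160 168 168 169 168 170 166 166 167 167 167 170 168
220 192 193 195 203 168  63  28 137 111 188 171 169 168 170 167 166 169 167 165 159 167 168
221 191 191 193 208  93  21   3   4  21 206 178 168 168 168 169 168 168 178 197 187 172 170
222 192 191 196 208  76   0  24  14   0 186 175 168 165 169 166 180 199 164 143 135 157 168
223 194 192 197 210  
[... 1485 characters left out ...]
0 109 131 102 134 138 180 161 170 169 170 170 164 168 171
240 102 105 108 111 124 124 106 105 100 117 103 118 107 176 190 197 199 192 192 178 175 172
241 105 105  99 104 114 113 103  99  91  99 103  99  96 127 145 146 147 141 147 154 168 192
242  98  97  97 100 102 105 102 100  98  99 100 102 100 101  95  90  92  89  99 109 123 139
243 104  99 104 105 102 103 101 103 103 102  99 100 104 101  98 100 103 104  98  99  94  96
17 [182.4 217.4] [188.6 227.9]
19 [182.4 217.7] [188.6 228.3]
55 [183.4 224.3] [189.7 235.1]
57 [183.5 224.7] [189.8 235.5]
button px [160.06410256 223.37179487] [155 210] [171 228]
0.09 [88.48098368 23.31869071]
0.096 [88.0193382  31.41204555]
0.1 [87.71157455 36.80761543]
```

Reading the pixels, the post moved 7 px (rows 226–236 to 219–229), which is the full 38 mm, so the latch is closed. Now I'll locate the button from both saved views.

```bash
python3 - <<'E'
from fit import *
Ps={"scene":(.4735,.1842,1.3205),"top":(.4713,.1803,1.317)};C={}
for c,(u0,u1,v0,v1),t in(("scene",(152,170,214,232),80),("top",(160,178,196,213),130)):
    g=cv2.cvtColor(cv2.imread(f"pics/{c}0.png"),cv2.COLOR_BGR2GRAY)[v0:v1,u0:u1]
    n,l,st,ce=cv2.connectedComponentsWithStats((g<t).astype(np.uint8));k=1+st[1:,4].argmax();print(c,st[k]+[u0,v0,0,0,0],ce[k]+[u0,v0]);C[c]=ce[k]+[u0,v0]
    print(g)
for z in(.088,.092,.096,.1,.104): print(z,[inv(Ps[c],ray(c,C[c],z)).round(1) for c in C])
E
python3 mv.py .465 .273 .19 75.6
```

```text
scene [154 219  12  10  88] [159.38636364 223.63636364]
[[187 190 191 198 118 200 116 193 190 111 199 105 194 158 104 196 109 189]
 [188 190 192 198  85 195 111 191 194 144 195 143 192 185 174 194 174 190]
 [190 184 190 194  98 196 142 192 195 183 191 182 191 190 190 193 190 189]
 [189 189 192 197 177 198 192 201 202 201 193 191 191 190 189 190 188 188]
 [190 188 190 193 203 160 159 146 136 137 200 198 192 188 190 190 188 189]
 [189 188 191 201 165  76  70  41  31  29 145 148 198 195 188 188 188 188]
 [187 191 199 176  84  19  21   3  29  12  40  67 142 198 194 189 188 186]
 [191 195 172 110  24   9  22  37  39  10   0  66  74 160 196 192 190 191]
 [193 204 111  72  14   0  13  13  15   4   5  71  64  99 195 192 190 187]
 [194 187  82  71  20   4   6  18   3  33  67  75  63  60 200 192 189 189]
 [194 171  76  68  69  28  48  30  68  68  83  72  41  11 201 193 188 188]
 [196 200  75  48  76  73  77  70  82  73  42  40  15  90 198 192 190 188]
 [194 165  75  28  33  46  54  52  54  36  25  20  17 186 196 191 191 176]
 [192 185 109  48   6  26  14  19  17  20   1  47 179 200 192 188 161
[... 1302 characters left out ...]
 145 162 187 211 220 224 224 221]
 [214 223 224 224 224 217 210 195 183 187 190 204 212 218 218 218 223 224]
 [205 216 220 222 222 222 221 218 217 216 218 221 219 222 215 214 218 221]
 [185 193 201 205 210 216 219 221 219 223 224 223 224 221 219 216 222 220]
 [175 173 169 173 182 193 200 204 209 216 218 223 222 224 223 222 222 217]]
0.088 [array([90.8, 21.5]), array([93.8, 28.1])]
0.092 [array([90.5, 26.9]), array([93. , 28.1])]
0.096 [array([90.2, 32.3]), array([92.1, 28.1])]
0.1 [array([89.9, 37.7]), array([91.3, 28.2])]
0.104 [array([89.6, 43.1]), array([90.4, 28.2])]
t 22.25 grasp [0.383  0.2168 0.1952] a 75.8 w 0.0006 F [0.6 5.9 4.8]
shift [0.5   0.444 0.039] turn [ 0.011 -0.006  0.008]
```

```bash
python3 - <<'E'
from fit import *
for z in(0,.1,.2,.25):print(z,[ray("top",(u,168.5),z).round(3) for u in(150,175,198)])
for d in spotter.boxes_of("top","water_bottle")[:1]+spotter.boxes_of("scene","water_bottle")[:1]:print(d)
E
python3 mv.py .4687 .2783 .16 75.6
```

```text
0 [array([0.62 , 0.372, 0.   ]), array([0.618, 0.269, 0.   ]), array([0.616, 0.174, 0.   ])]
0.1 [array([0.605, 0.348, 0.1  ]), array([0.603, 0.251, 0.1  ]), array([0.602, 0.161, 0.1  ])]
0.2 [array([0.59 , 0.323, 0.2  ]), array([0.589, 0.232, 0.2  ]), array([0.587, 0.148, 0.2  ])]
0.25 [array([0.583, 0.311, 0.25 ]), array([0.581, 0.223, 0.25 ]), array([0.58 , 0.142, 0.25 ])]
{'point': [0.5724, 0.4506, 0.1557], 'conf': 0.58}
{'point': [0.5536, 0.4721, 0.1147], 'conf': 0.55}
t 22.35 grasp [0.3842 0.2144 0.1908] a 75.7 w 0.0005 F [ 0.1 -0.  -0.6]
shift [0.552 0.445 0.208] turn [ 0.01  -0.001  0.003]
```

Emit:
{"op": "play_rows", "data": {
  "series": [
    [0.1,0.1,0,0,0,0.2],
    [0.2,0.2,0,0,0,0.4],
    [0.35,0.3,0,0,0,0.6],
    [0.45,0.4,0,0,0,0.8],
    [0.55,0.445,0.1,0,0,1]
  ]
}}

```text
time: 22.85
ee_pos: [0.4706, 0.2775, 0.3369]
eef_rot: [0.923, 0.385, 0.0, -0.0]
ft_force: [0.6, 0.2, -0.1]
width: 0.0006
grip_force: 0.0
```

```bash
python3 mv.py .4687 .2783 .124 46
```

```text
t 22.85 grasp [0.4707 0.2776 0.1734] a 45.3 w 0.0006 F [ 0.6  0.2 -0.1]
shift [-0.005 -0.013  0.33 ] turn [ 0.001 -0.001 -0.023]
```

Emit:
{"op": "play_rows", "data": {
  "series": [
    [0,-0.01,0.1,0,0,0],
    [0,-0.01,0.2,0,0,0],
    [0,-0.01,0.28,0,0,0],
    [0,-0.01,0.33,0,0,0],
    [0,-0.01,0.33,0,0,0]
  ]
}}

```text
time: 23.35
ee_pos: [0.4671, 0.2781, 0.2887]
eef_rot: [0.921, 0.389, -0.001, 0.001]
ft_force: [-2.8, -1.3, 4.5]
width: 0.0003
grip_force: 2.0
```

Emit:
{"op": "play_rows", "data": {
  "series": [
    [0,0,0.02,0,0,0],
    [0,0,0.04,0,0,0],
    [0,0,0.06,0,0,0],
    [0,0,0.06,0,0,0]
  ]
}}

```text
time: 23.75
ee_pos: [0.4671, 0.2791, 0.2868]
eef_rot: [0.922, 0.388, 0.001, 0.003]
ft_force: [-33.4, -24.7, 88.8]
width: 0.0001
grip_force: 44.4
```

Contact reached 89 N, which means the button is at its bottom stop. Backing off.

Emit:
{"op": "play_rows", "data": {
  "series": [
    [0,0,-0.06,0,0,0],
    [0,0,-0.12,0,0,0],
    [0,0,-0.3,0,0,0],
    [0,0,-0.5,0,0,0],
    [0,0,-0.6,0,0,0]
  ]
}}

```text
time: 24.25
ee_pos: [0.4678, 0.2785, 0.3714]
eef_rot: [0.922, 0.388, 0.001, 0.0]
ft_force: [-0.2, 1.1, 0.9]
width: 0.0006
grip_force: 0.0
```

```bash
python3 st.py
python3 - <<'E'
from fit import *
P=(.4735,.1842,1.3205);c="scene";im=vision.camera(c);g=cv2.cvtColor(im,cv2.COLOR_BGR2GRAY);cv2.imwrite("pics/end.png",im)
print("button");print(g[214:232,152:170]);print("post");print(g[216:232,180:190])
b=region(c,"tray",proj(c,W(np.array([[-.03,0,.02]]),P))[0])
if b: v,u=np.nonzero(b[0]);print(b[1:],u.min(),u.max(),v.min(),v.max())
E
```

```text
t 24.25 printer xy [90.  28.9] grasp z 0.2079 F own [1.  0.5] 0.9
button
[[135 131 134 140  75 140  73 132 128  69 131  61 129 128  77 162  82 196]
 [134 131 138 141  53 140  75 135 141  96 137  92 131 123 116 123 102 194]
 [132 130 133 138  66 137  94 135 142 126 135 127 133 125 126 183 181 194]
 [125 127 126 129 117 140 136 144 141 138 139 134 128 187 185 195 196 193]
 [183 183 186 194 144 105 106  95  88  89 143 134 122 197 199 195 193 191]
 [196 199 201 213 146  51  45  22  17  20  94 102 191 200 194 192 192 192]
 [193 196 206 175  94  19   9   0   6  18  37  67 150 203 197 193 193 191]
 [194 202 168  96  12   4   9  16  36  14   1  70  77 163 198 196 192 189]
 [201 216 109  43  17  19  21  17  30  12   4  73  68  98 199 196 195 191]
 [163 162  58  41  23   0   0   3   0  25  63  82  67  65 203 197 191 192]
 [132 116  49  45  48  34  37  21  63  75  81  73  37  25 203 196 191 192]
 [137 139  44  24  49  49  50  73  83  71  56  41  15  94 199 196 194 193]
 [133 147  79  32  32  37  39  53  48  44  27  15  27 190 200 195 196 178]
 [134 138 109  50  14  22  26  14  23  22   7  47 18
[... 377 characters left out ...]
 193 185  98 115 198 200 146 168 169]
 [191 197 198  80  91 203 206 141 162 171]
 [191 197 214  91  72 216 181 163 169 169]
 [194 202 172  69  35 140 114 186 171 167]
 [195 208  97  16  18  12  23 207 179 167]
 [196 210  74  14  20   8   0 185 173 168]
 [195 212  88  12  18  21   0 176 153 172]
 [194 209 128  23   0   0   0 143 128 188]
 [198 212 140  39   0   4   0 100 137 138]
 [196 188 102  14  10   0  10  55 106  69]
 [198 175  73  10   1   0   5  25  76  67]
 [198 204  85   8  10  14  12  12  74  79]
 [197 176  61  24  22  10  43  66  80  80]
 [205 144  81  58  69  64  57  49  38  37]
 [201 140  78  35  54  41  48  91 123  59]]
(0.42, np.float64(1.6557233515735235), 175) 191 207 225 236
```

Button and latch look right in the pixels. I want to be sure the button really travelled its full stroke, so I'll press again slowly and watch force against height.

Emit:
{"op": "play_rows", "data": {
  "series": [
    [0,0,0.15,0,0,0],
    [0,0,0.3,0,0,0],
    [0,0,0.42,0,0,0],
    [0,0,0.48,0,0,0],
    [0,0,0.48,0,0,0]
  ]
}}

```text
time: 24.85
ee_pos: [0.4673, 0.278, 0.2954]
eef_rot: [0.922, 0.388, -0.002, 0.0]
ft_force: [0.3, -1.1, 1.2]
width: 0.0005
grip_force: 0.0
```

Emit:
{"op": "play_rows", "data": {
  "series": [
    [0,0,0.007,0,0,0],
    [0,0,0.014,0,0,0],
    [0,0,0.014,0,0,0]
  ]
}}

```text
time: 25.15
ee_pos: [0.4678, 0.2786, 0.2957]
eef_rot: [0.922, 0.388, 0.0, 0.0]
ft_force: [0.2, -0.1, -0.0]
width: 0.0003
grip_force: 0.0
```

Emit:
{"op": "play_rows", "data": {
  "series": [
    [0,0,0.007,0,0,0],
    [0,0,0.014,0,0,0],
    [0,0,0.014,0,0,0]
  ]
}}

```text
time: 25.45
ee_pos: [0.4679, 0.2786, 0.2933]
eef_rot: [0.922, 0.388, 0.0, 0.0]
ft_force: [0.2, 0.4, 1.4]
width: 0.0007
grip_force: 0.8
```

Emit:
{"op": "play_rows", "data": {
  "series": [
    [0,0,0.007,0,0,0],
    [0,0,0.014,0,0,0],
    [0,0,0.014,0,0,0]
  ]
}}

```text
time: 25.75
ee_pos: [0.4679, 0.2786, 0.2911]
eef_rot: [0.922, 0.388, 0.0, -0.0]
ft_force: [1.8, 0.4, 3.2]
width: 0.0006
grip_force: 1.4
```

Emit:
{"op": "play_rows", "data": {
  "series": [
    [0,0,0.007,0,0,0],
    [0,0,0.014,0,0,0],
    [0,0,0.014,0,0,0]
  ]
}}

```text
time: 26.05
ee_pos: [0.4679, 0.2786, 0.2889]
eef_rot: [0.922, 0.388, 0.0, -0.0]
ft_force: [2.2, 1.8, 3.9]
width: 0.0005
grip_force: 1.8
```

Emit:
{"op": "play_rows", "data": {
  "series": [
    [0,0,0.01,0,0,0],
    [0,0,0.02,0,0,0],
    [0,0,0.02,0,0,0]
  ]
}}

```text
time: 26.35
ee_pos: [0.4679, 0.2789, 0.2882]
eef_rot: [0.922, 0.388, 0.001, 0.001]
ft_force: [-6.0, -6.5, 27.4]
width: 0.0005
grip_force: 13.9
```

Emit:
{"op": "play_rows", "data": {
  "series": [
    [0,0,-0.06,0,0,0],
    [0,0,-0.12,0,0,0],
    [0,0,-0.3,0,0,0],
    [0,0,-0.5,0,0,0],
    [0,0,-0.7,0,0,0]
  ]
}}

```text
time: 26.85
ee_pos: [0.4672, 0.2783, 0.3915]
eef_rot: [0.922, 0.388, -0.001, 0.0]
ft_force: [0.0, 0.0, 0.4]
width: 0.0007
grip_force: 0.0
```

Emit:
{"op": "play_rows", "data": {
  "series": [
    [0,0,0,0,0,0],
    [0,0,0,0,0,0],
    [0,0,0,0,0,0]
  ]
}}

```text
time: 27.15
ee_pos: [0.4674, 0.2781, 0.3897]
eef_rot: [0.922, 0.388, -0.001, 0.0]
ft_force: [-0.2, 0.2, -0.5]
width: 0.0002
grip_force: 0.0
```

The button showed about 6 mm of spring travel and then a hard stop, so the press was complete. Everything is released, so I'm handing in.

```bash
python3 -c "
from bench import job
print(job.close_job())"
```

```text
the job is handed in; nothing more can be done
None
```

I handed the job in at about 27 s, with no verdict returned: the cards are in the tray, the tray is home against the back wall (front plate about 2 mm from flush by my measurement, limit 4 mm), the latch is closed to its stop, and the button was pressed fully and released, twice, peaking at 89 N wrist force (limit 120 N).

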